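# Refit the filter lid on the workshop dust box

### The arm

A 6-joint arm with a two-finger parallel gripper is mounted at the origin on the work surface. World frame = base frame: x ahead of the robot, y to its left, z up, the work surface at z = 0. Lengths are in m, angles in rad, forces in N, time in s.
With the tool pointing down it reaches from about 0.3 to 0.875 m from the base axis. Payload 6.4 kg.
Tool frame: the origin (TCP) lies at the very end of the fingers, on their centre line; the grasp point (between the pads) lies 19 mm behind it; z points along the fingers, y is the line along which they close (so a half turn about z gives the same grasp; the last joint's range is limited). The gripper opens to 85 mm and grips with 20 to 120 N. Pads are 22 mm wide; open, the fingers measure 114 mm over their backs; the gripper's body (76 mm by 85 mm) begins 54 mm behind the grasp point. The pads swing forward as they close: fully open they stand 13 mm farther back than shut.
Start: joints at [0.896, 0.181, 1.607, -0, 1.354, -0.206], TCP at [0.26, 0.513, 0.231] pointing down, gripper open.
Joint ranges: [-2.99, 2.99], [-0.89, 2.07], [0.3, 2.58], [-1.14, 4.28], [0, 2.63], [-3.12, 3.12]. Speed limits (rad/s): [2.57, 2.57, 3.01, 3.14, 3.14, 3.14].

### API

Orientations are given as a unit quaternion [w, x, y, z].
In Python, from bench import ctrl gives the robot as it stands.
- The arm moves only by the tool jog_arm, never from a script. Its argument "series" is a list that holds one entry, the list of rows, each a list of 7 numbers: the shift along the tool's x, y, z in mm, then the turn, a rotation vector about the tool's x, y, z in rad, then the finger opening in mm, from 0 to 85.4. In form: [[[tx, ty, tz, rx, ry, rz, gripper], ...]]. A call has exactly 10 rows; each row shifts and turns the commanded pose from where the row before left it, along the tool's axes as they then stand; what a row does not reach is not made up. A row lasts 1/10 s, in which the tool goes at most 50 mm and 8.59 degrees, less where a joint would pass 70% of its speed; a pose out of reach is approached as far as the arm can. A call with a gripper value outside its range is refused whole. The fingers move at their own pace and stop on an object; the grip force is fixed at half the most. Time passes only in rows, so rows that do not move let the fingers close, or fill a call up. It gives the time, the measured TCP pose, the force, the opening and the grip force at its end, in the units of the state.
- ctrl.get_obs(): the state, without advancing time (a new reading comes with each control period).
- ctrl.camera(name): name is "scene" or "top" or "wrist"; returns a dict with "frame" (420x560x3 uint8, blue, green, red), "z_map" (420x560 float32, m along the optical axis (not along the pixel's ray), 0 where there is no reading), "fx", "fy", "cx", "cy" (pixels), "k1" (the pictures are not rectified: a ray, as slopes to the right and down, at radius r is drawn at 1 + k1 r^2 times it, then the intrinsics apply), "xyz" and "rotation" of the camera in the world. Camera axes: x right, y down, z forward; pixel columns grow to the right and rows downward; lengths in m; the calibration is good to about 2 mm. A picture is of the moment at which its call begins.
- ctrl.hand_in(): hands the job in; it is judged then, once.
The state is a dict: "time_s": time; "q": joint angles; "dq": joint speeds; "joint_efforts": joint torques, N m; "eef_pos": TCP position; "eef_rot": TCP orientation; "wrist_force": force on the tool from outside, world axes, zero at the start; "torque": the same for the moment, N m; "opening": opening from 0.0 (shut) to 1.0 (fully open); "grasp_force": force on a finger pad.
Only numpy, scipy, OpenCV 4.12 (cv2) and the standard library are available. Lean on these libraries where they do the work, as an engineer would, in place of code of your own. Each camera call takes 0.05 s, during which the arm holds its last target. There are 200 camera calls.

### The job

Put the loose plywood lid back on the grey dust box: hook its thin lip under the box's ledge with the lid tilted, then swing the other end down until the lid lies flat and fully home and the spring catch has snapped over it, and let go. Do not force it, since the frame is thin metal and the fit has to be found by feel, and leave the other things on the bench where they are.

Things in the scene. Friction and masses are not known exactly. Their poses are not given: they have to be found in the camera images.
- lid: Loose plywood lid, 0.2 to 0.4 kg, 160 (x) by 120 (y) mm overall. Plate 8 mm thick from x = -64 to +80 mm; along the -x end a lip 16 mm long and 4 mm thick, flush with the underside (x = -80 to -64). Origin: underside, middle of the 160 by 120 mm outline; z up, out of the side with the grip rib. Starts flat on the bench, rib up.
- lid_rib (a point): Grip point on the lid's upright wooden rib: lid (10, 0, 30) mm, axes as the lid. The rib is 12 mm wide (x), 60 mm long (y) and stands from z = 8 to 32 mm, centred at lid x = 10.
- lid_lip (a point): Middle of the lower edge of the lip's tip: lid (-80, 0, 0) mm; axes as the lid.
- lid_far (a point): Middle of the lower edge of the lid's other end: lid (80, 0, 0) mm; axes as the lid.
- housing: Grey sheet-steel dust box fixed to the bench, 270 (x) by 180 (y) by 64 mm high, a 54 mm wide duct stub out of its +x end. Origin: centre of its underside, z up. On it is screwed an aluminium frame with seat, rail, ledge, stop and catch. Thin metal: the lid pressing on box or frame with over 25 N in all (its contacts added up, so twisting counts), or the robot itself with over 15 N, spoils it.
- seat (a point): Nominal centre of the frame's seat: housing (0, 0, 70) mm, axes as the housing. The frame sits in slotted holes: as a whole it stands shifted along x by s, between -18 and +18 mm; s is NOT measured and stays fixed during the job. Seat surface at z = 0 here, opening x = -16+s to 64+s, 90 mm wide in y. Side cheeks at y = +-63 mm, 8 mm high. A seated lid has its origin here, x along this x.
- ledge (a point): Nominal (s = 0) middle of the rail's inner face at seat height, the -x end: seat (-80, 0, 0) mm. The true face is at x = -80+s. From it a 4 mm thick ledge overhangs 10 mm towards +x (to -70+s), its underside 9 mm and top 13 mm above the seat. The lid's lip goes under it, tilted (0.3 rad fits), and bottoms on the rail.
- stop (a point): Nominal (s = 0) middle of the fixed stop's inner face at seat height, the +x end: seat (82, 0, 0) mm; the true face is at x = 82+s and is 8 mm high. So a seated lid has 2 mm of play in x (3 mm each side in y), and its +x end clears the stop only when its lip is bottomed on the rail to within that play.
- catch (a joint): Spring catch mid +x end of the frame, 30 mm wide, a steel nose sliding in x. 0 = sprung in (tip at x = 76.5+s, underside 9.5 mm above the seat, sloped face up to 24 mm, leaning out); grows (m) as pushed out, to 9 mm. Spring 1.5 N + 0.5 N per mm. The lid's end, swung down, wedges it out 3.5 to 5.5 mm and it snaps back over the lid; takes roughly 5 to 15 N down on the rib.
- chisel: Bystander: chisel lying on the bench, about 240 mm long, 26 mm wide, 24 mm high, wooden handle. Origin: underside, where handle meets blade; blade along +x.
- gouge: Bystander: a second chisel of the same size and axes.
- offcut: Bystander: dark wood block 110 by 60 by 45 mm; origin centre of underside.
- gluejar: Bystander: white jar, 70 mm diameter, 90 mm high; origin centre of underside.
Things that resemble listed ones, but are neither listed nor needed, are in the scene too. What is shaped like the lid but black or blue is not meant.

How it is judged:
By the outcome, as a careful person would: the job done as asked, in the order asked, and still so for the second after the job is handed in, with the robot touching nothing.
It also fails if it takes over 66 s, if anything falls off the work surface, if the arm or the gripper's body presses on something with over 40 N, if the wrist force passes 120 N, or if a joint passes its speed limit or range.

## Working session

There is one attempt and no reset: what is moved stays moved. The work goes in short steps, Python scripts to look and compute and a tool call to move; the robot and the scene stay as the last step left them, time stands still between calls to the robot, and variables do not carry over. Pictures are saved under pics/ and viewed, at most 10 in all, crops included, and the job is handed in when it is done.

Besides the shell and the picture viewer there is one more tool, called after ">>>" in YAML: its name, and indented under it one key for each argument. jog_arm: Moves the arm, as the interface text tells. Its arguments: {"type":"object","properties":{"series":{"type":"array"}},"required":["series"]}

```bash
mkdir -p pics; ls; python3 - <<'E'
from bench import ctrl
import cv2,numpy as np
o=ctrl.get_obs();print(o)
for n in ("scene","top"):
    c=ctrl.camera(n);cv2.imwrite(f"pics/{n}0.png",c["frame"]);np.savez(f"{n}0.npz",**c)
    print(n,{k:c[k] for k in c if k not in("frame","z_map")},(c["z_map"]>0).mean())
E
```

```text
pics
{'time_s': 0.0, 'q': array([ 8.95698405e-01,  1.81572322e-01,  1.60802546e+00,  3.94322235e-05,
        1.35376585e+00, -2.06288680e-01]), 'dq': array([ 1.40887582e-04,  7.87580835e-05,  1.03120105e-03, -5.87654904e-04,
        2.49157454e-03,  1.17382016e-03]), 'joint_efforts': array([ 3.98919083e-04, -4.44890893e+01, -3.51330006e+01, -2.85821452e-04,
        9.30068723e-03,  9.09725543e-06]), 'eef_pos': array([0.25941471, 0.51253876, 0.23035812]), 'eef_rot': array([-3.95130252e-04,  2.32267984e-01,  9.72651427e-01, -7.92673719e-04]), 'wrist_force': array([-0.06686398,  0.27331129, -0.66561301]), 'torque': array([ 0.04161212,  0.05139915, -0.02610816]), 'grasp_force': 0.0, 'opening': 1.002131301074165}
scene {'fx': 405.0396932683652, 'fy': 405.0396932683652, 'cx': 276.40098843055193, 'cy': 207.93369898679973, 'k1': -0.017604583306448533, 'xyz': array([ 0.90058245, -0.67405531,  0.78283228]), 'rotation': array([-0.3879455 ,  0.88209085,  0.24116684, -0.11511982])} 0.993452380952381
top {'fx': 450.7338671284358, 'fy': 450.7338671284358, 'cx': 280.3416885016572, 'cy': 206.8906155716886, 'k1': -0.10986919674367226, 'xyz': array([0.26161923, 0.0134311 , 1.53633225]), 'rotation': array([ 0.0497989 , -0.70397445,  0.7055455 , -0.06438627])} 0.9960969387755102
```

View pics/scene0.png

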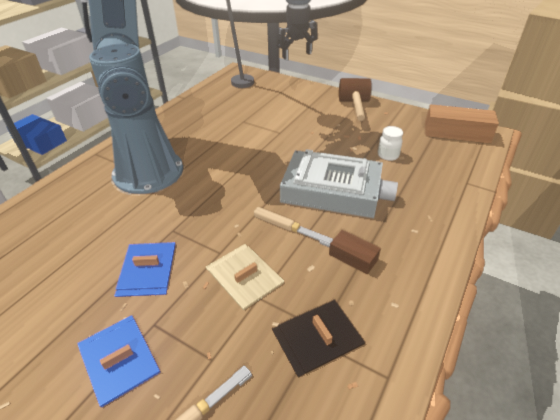

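View pics/top0.png

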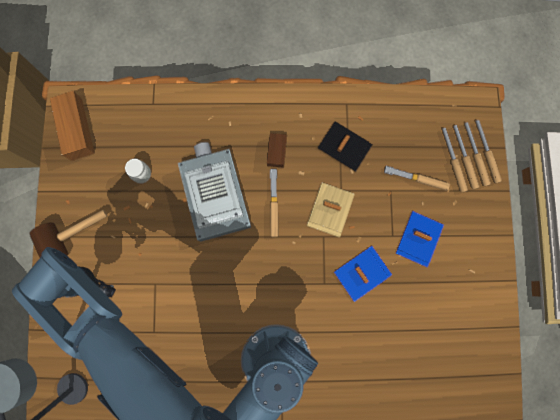

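The lid is the pale plate (top view about (331,209), scene view (245,275)). The box is at top (214,192) with its duct stub pointing up, towards +x, at (203,149). The chisel lies between them at about (273,200).

```bash
cat > h.py <<'E'
import numpy as np,cv2
from scipy.spatial.transform import Rotation as R
def rot(q): return R.from_quat([q[1],q[2],q[3],q[0]])
def rays(c,uv):
    K=np.array([[c["fx"],0,c["cx"]],[0,c["fy"],c["cy"]],[0,0,1.]]);d=np.array([float(c["k1"]),0,0,0,0])
    p=cv2.undistortPoints(np.asarray(uv,float).reshape(-1,1,2),K,d).reshape(-1,2)
    return np.c_[p,np.ones(len(p))]
def cloud(c):
    h,w=c["z_map"].shape;v,u=np.mgrid[:h,:w]
    r=rays(c,np.c_[u.ravel(),v.ravel()])
    return (rot(c["rotation"]).apply(r*c["z_map"].reshape(-1,1))+c["xyz"]).reshape(h,w,3)
def plane(c,uv,z):
    d=rot(c["rotation"]).apply(rays(c,uv));return c["xyz"]+d*((z-c["xyz"][2])/d[:,2])[:,None]
def rect(P):  # centre, size, angle of long side
    (x,y),(a,b),t=cv2.minAreaRect((P[:,:2]*1000).astype(np.float32))
    if a<b:a,b,t=b,a,t+90
    return np.round([x,y,a,b,(t+90)%180-90],1)
E
python3 - <<'E'
from h import *
for n,box in (("top",(290,360,170,250)),("scene",(200,290,240,310))):
    c=np.load(n+"0.npz");P=cloud(c);f=c["frame"];hsv=cv2.cvtColor(f,cv2.COLOR_BGR2HSV)
    print(n,"lid px",hsv[215,318] if n=="top" else hsv[285,230],"table z",np.median(P[200:300,250:300,2]))
    u0,u1,v0,v1=box;m=np.zeros(f.shape[:2],bool);m[v0:v1,u0:u1]=1
    lid=m&(hsv[...,2]>190)&(hsv[...,1]<140)
    lid=cv2.morphologyEx(lid.astype(np.uint8),cv2.MORPH_OPEN,np.ones((3,3)))>0
    uv=np.argwhere(lid)[:,::-1];Q=plane(c,uv,0.008);print("lid",lid.sum(),rect(Q),np.percentile(P[lid][:,2],[5,50,95]))
    rb=m&(P[...,2]>0.024)&(P[...,2]<.045);print("rib",rb.sum(),rect(P[rb]) if rb.sum()>5 else 0)
    s=(170,260,130,250) if n=="top" else (270,400,140,220)
    m[:]=0;m[s[2]:s[3],s[0]:s[1]]=1
    for a,b in((.055,.067),(.067,.074),(.076,.082),(.08,.12)):
        k=m&(P[...,2]>a)&(P[...,2]<b);print(a,k.sum(),rect(P[k]) if k.sum()>5 else 0)
    k=m&(P[...,2]>.02)&(P[...,2]<.11);cv2.imwrite(f"pics/z_{n}.png",0)if 0 else None
c=np.load("top0.npz");P=cloud(c)
a=cv2.resize(c["frame"][140:245,170:260],None,fx=5,fy=5,interpolation=2);z=np.clip((P[140:245,170:260,2]-.04)/.06*255,0,255).astype(np.uint8)
b=cv2.resize(z,None,fx=4,fy=5,interpolation=0);a=cv2.resize(a,(430,525))
cv2.imwrite("pics/hz.png",np.hstack([a,cv2.cvtColor(b,8)]))
E
```

```text
top lid px [ 20 105 201] table z 0.00017836847344199214
lid 987 [ 502.7 -191.2  156.8  116.8  -19.8] [0.00138962 0.00745285 0.01332031]
rib 69 [ 513.5 -195.1   59.7   12.8   69.8]
0.055 1837 [570.2 213.  317.6 182.6  15.9]
0.067 1116 [548.4 205.8 270.4 180.8  16.2]
0.076 405 [544.7 205.1 188.3 150.3  15.9]
0.08 393 [542.7 203.6 182.6 149.6  15.1]
scene lid px [ 20  63 239] table z 0.0032254337997599802
lid 3401 [ 498.5 -188.5  227.4  211.6   30.2] [0.00081291 0.00916301 0.01274191]
rib 158 [ 512.9 -194.9   58.3   15.    72.4]
0.055 1322 [552.9 274.  320.1 313.5  16.5]
0.067 1420 [552.5 270.3 312.1 309.7  15.6]
0.076 409 [555.3 277.6 343.7 195.6  88.5]
0.08 556 [543.7 204.6 184.7 152.7  15.8]
```

View pics/hz.png

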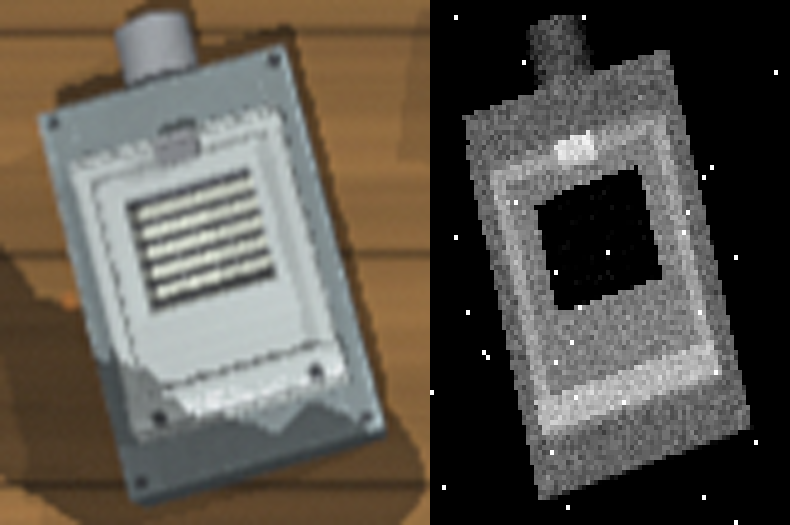

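```bash
cat >> h.py <<'E'
def toolrot(yaw,tilt=0): # tool y along yaw (lid +x), z down; tilt raises lid +x end
    return R.from_euler('z',yaw)*R.from_euler('y',-tilt)*R.from_matrix(np.array([[0,1,0],[1,0,0],[0,0,-1.]]))
def plan(p,r,n=10,cur=None):
    if cur is None:
        from bench import ctrl
        o=ctrl.get_obs();cur=(o["eef_pos"],rot(o["eef_rot"]))
    d=cur[1].inv()*r;t=cur[1].inv().apply(np.asarray(p)-cur[0])*1000
    w=d.as_rotvec()/n;S=sum(R.from_rotvec(w*k).as_matrix() for k in range(n))
    print("rows",n,np.round(np.linalg.solve(S,t),2).tolist(),np.round(w,4).tolist(),"total",np.round(t,1),np.round(d.as_rotvec(),3))
E
python3 - <<'E'
from h import *
c=np.load("top0.npz");P=cloud(c)
m=np.zeros(P.shape[:2],bool);m[165:212,188:230]=1
th=np.deg2rad(16);ex=np.array([np.cos(th),np.sin(th)]);ey=np.array([-ex[1],ex[0]]);o=np.array([.5484,.2058])
Q=np.stack([(P[...,:2]-o)@ex,(P[...,:2]-o)@ey],-1)*1000
k=m&(P[...,2]<.055)&(P[...,2]>.0)&(abs(Q[...,0]-20)<70)&(abs(Q[...,1])<55);print("opening",rect(P[k]),rect(Q[k]/1000))
k=(abs(Q[...,1])<45)&(Q[...,0]<-40)&(Q[...,0]>-115)
for a in range(-114,-50,4):
    j=k&(Q[...,0]>=a)&(Q[...,0]<a+4);print(a,round(np.median(P[j][:,2])*1000,1),end="; ")
plan([.49,.19,.30],toolrot(th),12)
E
```

```text
opening [574.3 216.7  92.9  84.8 -74.4] [27.9  3.3 92.9 84.8 89.6]
-114 63.6; -110 62.9; -106 62.4; -102 66.4; -98 79.6; -94 82.3; -90 83.2; -86 82.9; -82 81.3; -78 82.7; -74 70.1; -70 70.2; -66 69.4; -62 69.8; -58 69.2; -54 69.8; rows 12 [-33.8, -3.55, -5.8] [-0.0001, 0.0, 0.0686] total [-351.4 -183.7  -69.4] [-0.002  0.     0.823]
```

>>> jog_arm:
  series:
    - [[-40.5,-4.2,-7,0,0,0.0823,85],[-40.5,-4.2,-7,0,0,0.0823,85],[-40.5,-4.2,-7,0,0,0.0823,85],[-40.5,-4.2,-7,0,0,0.0823,85],[-40.5,-4.2,-7,0,0,0.0823,85],[-40.5,-4.2,-7,0,0,0.0823,85],[-40.5,-4.2,-7,0,0,0.0823,85],[-40.5,-4.2,-7,0,0,0.0823,85],[-40.5,-4.2,-7,0,0,0.0823,85],[-40.5,-4.2,-7,0,0,0.0823,85]]

```text
time_s: 1.1
eef_pos: [0.4928, 0.1911, 0.3011]
eef_rot: [-0.0, 0.603, 0.798, -0.0]
wrist_force: [1.2, -0.1, -0.5]
opening: 0.993
grasp_force: 0.0
```

```bash
python3 - <<'E'
from h import *
from bench import ctrl
o=ctrl.get_obs();print(o["eef_pos"],o["time_s"])
c=ctrl.camera("wrist");np.savez("w1.npz",**c);print({k:c[k] for k in c if k not in("frame","z_map")})
P=cloud(c);z=np.clip((P[...,2]-.04)/.06*255,0,255).astype(np.uint8)
cv2.imwrite("pics/w1.png",c["frame"])
E
```

```text
[0.49279392 0.19106265 0.30110958] 1.1
{'fx': 325.1685621799598, 'fy': 325.1685621799598, 'cx': 277.83536010243785, 'cy': 216.07432299119262, 'k1': -0.07982221529790991, 'xyz': array([0.47095869, 0.26318495, 0.44415132]), 'rotation': array([0.14925951, 0.97917934, 0.1360684 , 0.02036689])}
```

View pics/w1.png

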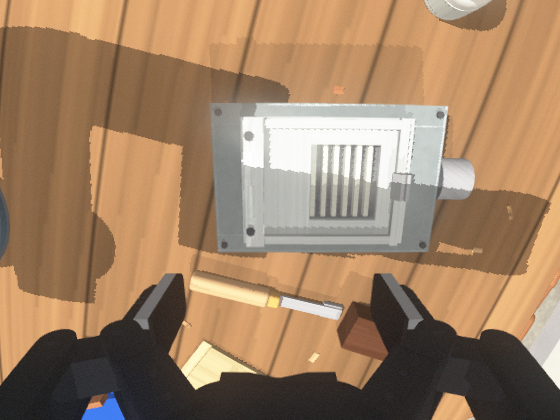

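The wrist view shows the whole box: body corners near (213,104) to (448,106), the ledge strip at u≈246–266, the opening at u≈310–378, and the catch at about (402,186).

```bash
python3 - <<'E'
from h import *
c=np.load("w1.npz");P=cloud(c);Z=P[...,2]
m=np.zeros(Z.shape,bool);m[90:265,200:480]=1
print("table",np.median(Z[300:340,220:330]))
k=(m&(Z>.045)).astype(np.uint8);k=cv2.morphologyEx(k,cv2.MORPH_OPEN,np.ones((35,35)));kk=k>0
uv=np.argwhere(kk)[:,::-1]
r=rect(plane(c,uv,.064));print("box@64",r)
k2=m&(Z>.073)&(Z<.12);k2=cv2.morphologyEx(k2.astype(np.uint8),cv2.MORPH_OPEN,np.ones((3,3)))>0
print("frame cloud",rect(P[k2]))
th=np.deg2rad(r[4]);o=r[:2]/1000;ex=np.array([np.cos(th),np.sin(th)]);ey=np.array([-ex[1],ex[0]])
H=lambda X:np.stack([(X[...,:2]-o)@ex,(X[...,:2]-o)@ey],-1)*1000
# rectified image on z=.070 and .083 planes, 1px = 0.5mm
def inv(z,x0,x1,y0,y1,s=.5):
    X,Y=np.meshgrid(np.arange(x0,x1,s),np.arange(y1,y0,-s))
    W=np.dstack([o[0]+(X*ex[0]+Y*ey[0])/1000,o[1]+(X*ex[1]+Y*ey[1])/1000,np.full_like(X,z)]).reshape(-1,3)
    q=rot(c["rotation"]).inv().apply(W-c["xyz"]);q=q/q[:,2:];K=np.array([[c["fx"],0,c["cx"]],[0,c["fy"],c["cy"]],[0,0,1.]])
    uv,_=cv2.projectPoints(q,np.zeros(3),np.zeros(3),K,np.array([float(c["k1"]),0,0,0,0]))
    uv=uv.reshape(*X.shape,2).astype(np.float32)
    return cv2.remap(c["frame"],uv[...,0],uv[...,1],1),cv2.remap(Z.astype(np.float32),uv[...,0],uv[...,1],0)
for z,(a,b),(y0,y1) in ((.070,(-30,80),(-35,35)),(.083,(-110,-55),(-30,30)),(.078,(70,110),(-60,-25)),(.078,(70,110),(25,60))):
    I,D=inv(z,a,b,y0,y1,1);g=I.mean((0,2));d=np.median(D,0)*1000
    print(z,a,"img",g.astype(int).tolist());print("  z",d.astype(int).tolist())
I,_=inv(.070,-140,140,-95,95);cv2.imwrite("pics/rect.png",I)
E
```

```text
table 0.0008023469372188119
box@64 [567.2 211.4 310.2 180.5  15.9]
frame cloud [543.3 204.1 185.4 151.4  15.6]
0.07 -30 img [207, 207, 201, 180, 159, 149, 147, 147, 146, 147, 154, 169, 197, 217, 222, 223, 223, 221, 207, 176, 155, 150, 150, 153, 158, 171, 184, 202, 219, 224, 224, 225, 224, 217, 186, 157, 150, 149, 154, 161, 174, 186, 199, 218, 226, 227, 228, 229, 226, 204, 164, 148, 147, 150, 159, 174, 188, 199, 216, 228, 230, 229, 229, 228, 217, 180, 150, 146, 152, 163, 177, 188, 197, 212, 224, 229, 229, 229, 228, 220, 191, 150, 138, 147, 157, 161, 161, 160, 164, 172, 188, 215, 230, 235, 236, 237, 237, 236, 235, 235, 236, 237, 237, 235, 233, 230, 226, 222, 221, 215]
  z [38, 38, 38, 27, 26, 26, 26, 26, 26, 26, 27, 34, 38, 38, 38, 38, 38, 38, 38, 26, 26, 26, 26, 26, 26, 27, 31, 37, 38, 38, 38, 38, 38, 38, 27, 26, 26, 26, 26, 26, 27, 30, 35, 38, 38, 38, 38, 38, 38, 38, 26, 26, 26, 26, 26, 26, 30, 34, 38, 38, 38, 38, 38, 38, 38, 27, 26, 26, 26, 26, 26, 29, 33, 36, 38, 38, 38, 38, 38, 38, 37, 26, 26, 26, 26, 26, 26, 26, 26, 65, 68, 70, 70, 70, 70, 70, 70, 70, 70, 70, 70, 70, 70, 70, 70, 
[... 593 characters left out ...]
, 173, 160, 151, 141, 134, 132, 137, 150, 159, 161, 161, 162, 161, 160, 160, 163, 168, 170, 170, 168, 163, 157, 157, 160, 161, 154, 146, 144, 141, 138, 137]
  z [70, 70, 70, 70, 70, 70, 70, 70, 70, 70, 71, 70, 71, 73, 75, 78, 78, 78, 79, 79, 79, 79, 79, 79, 79, 79, 79, 79, 79, 71, 70, 70, 71, 71, 71, 65, 65, 65, 64, 64]
0.078 70 img [248, 248, 247, 247, 247, 247, 247, 246, 246, 246, 244, 241, 229, 205, 185, 193, 223, 244, 249, 249, 250, 250, 250, 249, 248, 248, 250, 248, 236, 225, 236, 247, 249, 243, 217, 188, 194, 203, 205, 204]
  z [70, 70, 70, 70, 70, 70, 70, 70, 70, 70, 70, 70, 70, 71, 74, 76, 78, 78, 78, 78, 78, 78, 78, 78, 78, 78, 78, 78, 77, 70, 70, 70, 70, 70, 69, 64, 64, 64, 64, 64]
```

View pics/rect.png

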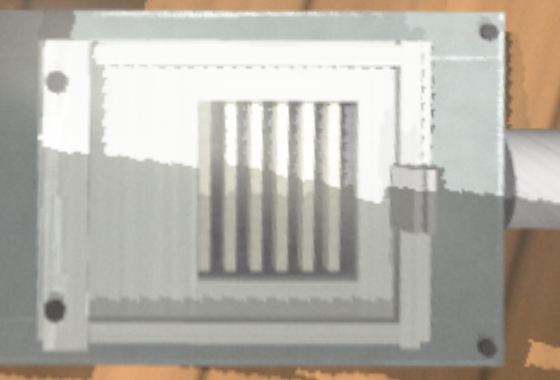

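```bash
python3 - <<'E'
from h import *
c=np.load("w1.npz");P=cloud(c);Z=P[...,2]
m=np.zeros(Z.shape,bool);m[90:265,200:446]=1
k=(m&(Z>.045)).astype(np.uint8)
uv0=np.argwhere(k)
th=np.deg2rad(15.9);ex=np.array([np.cos(th),np.sin(th)]);ey=np.array([-ex[1],ex[0]]);o=np.array([.5484,.2058])
H=lambda X:np.stack([(X[...,:2]-o)@ex,(X[...,:2]-o)@ey],-1)*1000
# edges along rays on rectified grids
def inv(z,x0,x1,y0,y1,s):
    X,Y=np.meshgrid(np.arange(x0,x1,s,dtype=float),np.arange(y0,y1,s,dtype=float))
    W=np.dstack([o[0]+(X*ex[0]+Y*ey[0])/1000,o[1]+(X*ex[1]+Y*ey[1])/1000,np.full_like(X,z)]).reshape(-1,3)
    q=rot(c["rotation"]).inv().apply(W-c["xyz"]);q=q/q[:,2:];K=np.array([[c["fx"],0,c["cx"]],[0,c["fy"],c["cy"]],[0,0,1.]])
    uv,_=cv2.projectPoints(q,np.zeros(3),np.zeros(3),K,np.array([float(c["k1"]),0,0,0,0]))
    uv=uv.reshape(*X.shape,2).astype(np.float32)
    return cv2.remap(Z.astype(np.float32),uv[...,0],uv[...,1],0)
def edge(name,z,thr,rx,ry,ax,rising,s=.5):
    D=inv(z,*rx,*ry,s)>thr
    if ax==1:D=D.T
    r0=rx if ax==0 else ry;r1=ry if ax==0 else rx
    D=D if rising else ~D
    e=r0[0]+(~D).sum(1)*s;t=r1[0]+np.arange(len(e))*s
    f=np.polyfit(t,e,1);i=abs(e-np.polyval(f,t))<2;f=np.polyfit(t[i],e[i],1)
    print(name,"at0 %.1f mid %.1f"%(f[1],np.median(e)),"slope %.4f"%f[0],i.mean())
edge("box -x",.064,.03,(-160,-110),(-80,80),0,True)
edge("box +x hiY",.064,.03,(115,160),(40,80),0,False)
edge("box +x loY",.064,.03,(115,160),(-80,-40),0,False)
edge("box -y",.064,.03,(-110,100),(-115,-80),1,True)
edge("box +y",.064,.03,(-110,100),(80,115),1,False)
edge("ledge +x",.083,.0765,(-95,-50),(-50,50),0,False)
edge("ledge -x",.083,.0735,(-120,-85),(-50,50),0,True)
edge("open -x",.07,.055,(-30,0),(-35,35),0,False)
edge("open +x",.07,.055,(50,80),(-35,35),0,True)
edge("stop lo",.078,.074,(65,90),(-50,-25),0,True)
edge("stop hi",.078,.074,(65,90),(25,50),0,True)
edge("cheek -y",.078,.074,(-40,50),(-68,-50),1,False)
edge("cheek +y",.078,.074,(-40,50),(50,68),1,True)
edge("open -y",.07,.055,(0,40),(-58,-30),1,False)
edge("open +y",.07,.055,(0,40),(30,58),1,True)
E
```

```text
box -x at0 -135.2 mid -135.0 slope -0.0007 0.99375
box +x hiY at0 134.9 mid 135.0 slope 0.0030 1.0
box +x loY at0 133.6 mid 134.0 slope -0.0084 1.0
box -y at0 -90.0 mid -90.5 slope 0.0060 0.9928571428571429
box +y at0 90.5 mid 90.5 slope -0.0043 1.0
ledge +x at0 -75.5 mid -75.5 slope -0.0022 1.0
ledge -x at0 -97.8 mid -98.0 slope 0.0049 1.0
open -x at0 -21.5 mid -21.5 slope 0.0094 1.0
open +x at0 57.1 mid 57.0 slope -0.0130 1.0
stop lo at0 77.0 mid 78.0 slope -0.0254 1.0
stop hi at0 80.6 mid 78.5 slope -0.0509 1.0
cheek -y at0 -61.4 mid -61.0 slope 0.0072 1.0
cheek +y at0 63.8 mid 64.0 slope -0.0102 1.0
open -y at0 -42.7 mid -43.5 slope -0.0259 1.0
open +y at0 45.0 mid 45.0 slope -0.0031 1.0
```

The box is measured: the frame shift s is about −5.5 mm and the box yaw 15.9°. Next is the approach to the lid.

```bash
python3 - <<'E'
from h import *
plan([.513,-.195,.10],toolrot(np.deg2rad(-20)),10)
E
```

```text
rows 10 [-38.63, 2.2, 20.32] [0.0002, 0.0004, 0.0617] total [-371.3  -83.5  203.8] [0.002 0.004 0.617]
```

>>> jog_arm:
  series:
    - [[-38.6,2.2,20.3,0,0,0.0617,60],[-38.6,2.2,20.3,0,0,0.0617,60],[-38.6,2.2,20.3,0,0,0.0617,60],[-38.6,2.2,20.3,0,0,0.0617,60],[-38.6,2.2,20.3,0,0,0.0617,60],[-38.6,2.2,20.3,0,0,0.0617,60],[-38.6,2.2,20.3,0,0,0.0617,60],[-38.6,2.2,20.3,0,0,0.0617,60],[-38.6,2.2,20.3,0,0,0.0617,60],[-38.6,2.2,20.3,0,0,0.0617,60]]

```text
time_s: 2.15
eef_pos: [0.5143, -0.1885, 0.0972]
eef_rot: [-0.0, 0.817, 0.577, 0.0]
wrist_force: [1.0, 1.0, 0.5]
opening: 0.701
grasp_force: 0.0
```

```bash
python3 - <<'E'
from h import *
from bench import ctrl
o=ctrl.get_obs();print(o["eef_pos"],rot(o["eef_rot"]).as_euler('zyx',degrees=True),o["time_s"])
c=ctrl.camera("wrist");np.savez("w2.npz",**c)
P=cloud(c);cv2.imwrite("pics/w2.png",c["frame"])
k=(P[...,2]>.025)&(P[...,2]<.038)&(np.hypot(P[...,0]-.513,P[...,1]+.195)<.05);print("rib",k.sum(),rect(P[k]))
k=(P[...,2]>.006)&(P[...,2]<.011)&(np.hypot(P[...,0]-.503,P[...,1]+.191)<.11);k=cv2.morphologyEx(k.astype(np.uint8),2,np.ones((3,3)))>0;print("plate",k.sum(),rect(P[k]),np.median(P[k][:,2]))
plan([.513,-.195,.0125],toolrot(np.deg2rad(-20)),10)
E
```

```text
[ 0.51426196 -0.18845879  0.09720935] [-7.05164419e+01 -7.34677484e-03 -1.79988618e+02] 2.15
rib 1429 [ 512.3 -194.9   59.4   11.6   70.3]
plate 25266 [ 510.3 -194.7  144.8  120.8  -19.8] 0.00850413614682588
rows 10 [-0.15, 0.25, 8.15] [-0.0004, 0.0002, 0.0003] total [-1.5  2.6 81.5] [-0.004  0.002  0.003]
```

View pics/w2.png

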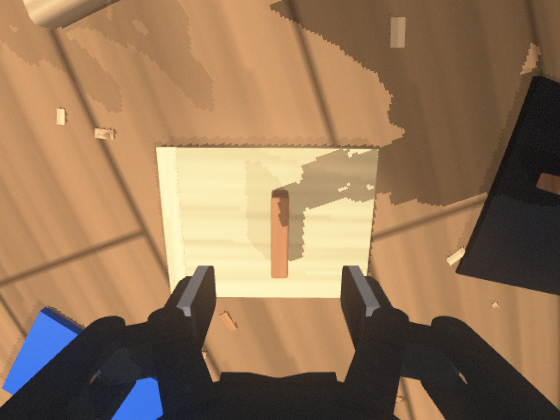

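The wrist view shows the lid with its rib centred at about (280,235) and the thin lip on the left, at u≈158–180. That puts the lip on the robot side.

>>> jog_arm:
  series:
    - [[0,0,10,0,0,0,60],[0,0,10,0,0,0,60],[0,0,10,0,0,0,60],[0,0,10,0,0,0,60],[0,0,10,0,0,0,60],[0,0,8,0,0,0,60],[0,0,5,0,0,0,60],[0,0,0,0,0,0,60],[0,0,0,0,0,0,60],[0,0,0,0,0,0,60]]

```text
time_s: 3.2
eef_pos: [0.515, -0.1875, 0.0358]
eef_rot: [0.0, 0.816, 0.578, 0.0]
wrist_force: [-0.7, 0.2, 0.2]
opening: 0.702
grasp_force: 0.0
```

```bash
python3 - <<'E'
from h import *
plan([.5123,-.1951,.0125],toolrot(np.deg2rad(-19.8)),5)
E
```

```text
rows 5 [-1.61, -0.01, 4.65] [0.0002, 0.0001, 0.0015] total [-8.  -0.1 23.3] [0.001 0.    0.008]
```

>>> jog_arm:
  series:
    - [[-2,0,4,0,0,0.004,60],[-2,0,5,0,0,0.004,60],[-2,0,5,0,0,0,60],[-2,0,5,0,0,0,60],[0,0,4,0,0,0,60],[0,0,0,0,0,0,40],[0,0,0,0,0,0,20],[0,0,0,0,0,0,8],[0,0,0,0,0,0,5],[0,0,0,0,0,0,5]]

```text
time_s: 4.2
eef_pos: [0.5124, -0.1949, 0.0128]
eef_rot: [0.0, 0.818, 0.575, 0.0]
wrist_force: [0.9, -0.2, 2.5]
opening: 0.122
grasp_force: 60.9
```

>>> jog_arm:
  series:
    - [[0,0,0,0,0,0,5],[0,0,0,0,0,0,5],[0,0,0,0,0,0,5],[0,0,0,0,0,0,5],[0,0,0,0,0,0,5],[0,0,-5,0,0,0,5],[0,0,-10,0,0,0,5],[0,0,-15,0,0,0,5],[0,0,-15,0,0,0,5],[0,0,-15,0,0,0,5]]

```text
time_s: 5.2
eef_pos: [0.5122, -0.1949, 0.0741]
eef_rot: [0.0, 0.818, 0.575, 0.0]
wrist_force: [0.3, -1.4, -2.7]
opening: 0.126
grasp_force: 60.1
```

```bash
cat >> h.py <<'E'
YAW=np.deg2rad(15.9);O=np.array([.5484,.2058,.070]);S0,Y0=-.0053,.0007
TL=np.array([.010,0,.0128]) # TCP in lid
Rz=R.from_euler('z',YAW)
def tcp(tipx,tipz,th,y=0.): # lip-tip in frame coords (mm from seat, s included by S0), lid tilt
    tip=O+Rz.apply([S0+tipx/1000,Y0+y/1000,tipz/1000])
    return tip+(Rz*R.from_euler('y',-th)).apply(TL+[.08,0,0]),toolrot(YAW,th)
def where(s=S0):
    from bench import ctrl
    o=ctrl.get_obs();r=rot(o["eef_rot"]);L=r*R.from_matrix(np.array([[0,1,0],[1,0,0],[0,0,-1.]]).T)
    tip=Rz.inv().apply(o["eef_pos"]+L.apply(-TL-[.08,0,0])-O)*1000-[S0*1000,Y0*1000,0]
    far=Rz.inv().apply(o["eef_pos"]+L.apply(-TL+[.08,0,0])-O)*1000-[S0*1000,Y0*1000,0]
    e=(Rz.inv()*L).as_euler('zyx')
    print("t",round(o["time_s"],2),"tip",tip.round(1),"far",far.round(1),"yaw,tilt,roll",e.round(4)*[1,-1,1],"F(box)",Rz.inv().apply(o["wrist_force"]).round(1),"M(box)",Rz.inv().apply(o["torque"]).round(2),"op",round(o["opening"],3),"gf",round(o["grasp_force"],1))
E
python3 - <<'E'
from h import *
where()
from bench import ctrl
o=ctrl.get_obs();c0=(o["eef_pos"],rot(o["eef_rot"]))
n=5;p=c0[0]+[0,0,.09];r=toolrot(np.deg2rad(-19.8),.1)
plan(p,r,5)
plan(*tcp(-56,40,.22),10,cur=(p,r))
print(tcp(-56,40,.22)[0])
E
```

```text
t 5.2 tip [-212.3 -323.7   -8.8] far [ -82.4 -417.1   -8.7] yaw,tilt,roll [-0.6235  0.0007 -0.0008] F(box) [-0.1 -1.4 -2.7] M(box) [-0.03 -0.05 -0.01] op 0.126 gf 60.1
rows 5 [-0.0, 0.73, -17.99] [-0.0198, 0.0001, -0.0001] total [ -0.    0.1 -90. ] [-0.099  0.    -0.   ]
rows 10 [41.73, 2.85, 2.93] [-0.0116, 0.0099, -0.0615] total [403.7 -84.6  13.5] [-0.116  0.099 -0.615]
[0.5710375  0.21297631 0.14213215]
```

>>> jog_arm:
  series:
    - [[0,0.7,-18,-0.02,0,0,5],[0,0.7,-18,-0.02,0,0,5],[0,0.7,-18,-0.02,0,0,5],[0,0.7,-18,-0.02,0,0,5],[0,0.7,-18,-0.02,0,0,5],[20,1.4,0,-0.006,0.005,-0.03,5],[30,2,0,-0.009,0.0075,-0.045,5],[35,2.4,0,-0.01,0.0085,-0.053,5],[35,2.4,0,-0.01,0.0085,-0.053,5],[35,2.4,0,-0.01,0.0085,-0.053,5]]

```text
time_s: 6.2
eef_pos: [0.561, -0.0464, 0.1657]
eef_rot: [0.052, 0.742, 0.666, 0.053]
wrist_force: [-0.0, -0.4, -3.2]
opening: 0.124
grasp_force: 60.2
```

```bash
python3 - <<'E'
from h import *
where();plan(*tcp(-56,40,.22),9)
E
```

```text
t 6.2 tip [-132.3 -213.8   69.8] far [  14.3 -273.4   93.4] yaw,tilt,roll [-0.3887  0.1403 -0.0478] F(box) [-0.1 -0.4 -3.2] M(box) [0.01 0.11 0.03] op 0.124 gf 60.2
rows 9 [28.84, 2.41, 3.31] [-0.0077, 0.0069, -0.0422] total [258.7 -21.4  22.9] [-0.07   0.062 -0.38 ]
```

>>> jog_arm:
  series:
    - [[28.8,2.4,2.5,-0.0077,0.0069,-0.042,5],[28.8,2.4,2.5,-0.0077,0.0069,-0.042,5],[28.8,2.4,2.5,-0.0077,0.0069,-0.042,5],[28.8,2.4,2.5,-0.0077,0.0069,-0.042,5],[28.8,2.4,2.5,-0.0077,0.0069,-0.042,5],[28.8,2.4,2.5,-0.0077,0.0069,-0.042,5],[20,1.7,2,-0.0055,0.0049,-0.03,5],[0,0,0,0,0,0,5],[0,0,0,0,0,0,5],[0,0,0,0,0,0,5]]

```text
time_s: 7.2
eef_pos: [0.5771, 0.1442, 0.1526]
eef_rot: [0.062, 0.639, 0.762, 0.079]
wrist_force: [0.4, -0.5, -2.8]
opening: 0.126
grasp_force: 60.2
```

```bash
python3 - <<'E'
from h import *
where();plan(*tcp(-56,20,.22),7)
E
```

```text
t 7.2 tip [-69.1 -59.   52.1] far [ 86.8 -75.1  84. ] yaw,tilt,roll [-0.1039  0.2005 -0.0153] F(box) [ 0.2 -0.6 -2.8] M(box) [ 0.01  0.17 -0.01] op 0.126 gf 60.2
rows 7 [9.77, 0.35, 4.56] [-0.0027, 0.0023, -0.0144] total [68.6 -0.2 31.4] [-0.019  0.016 -0.101]
```

>>> jog_arm:
  series:
    - [[9.8,0.35,4.5,-0.0027,0.0023,-0.0144,5],[9.8,0.35,4.5,-0.0027,0.0023,-0.0144,5],[9.8,0.35,4.5,-0.0027,0.0023,-0.0144,5],[9.8,0.35,4.5,-0.0027,0.0023,-0.0144,5],[9.8,0.35,4.5,-0.0027,0.0023,-0.0144,5],[9.8,0.35,4.5,-0.0027,0.0023,-0.0144,5],[9.8,0.35,4.5,-0.0027,0.0023,-0.0144,5],[0,0,0,0,0,0,5],[0,0,0,0,0,0,5],[0,0,0,0,0,0,5]]

```text
time_s: 8.2
eef_pos: [0.5709, 0.2137, 0.1222]
eef_rot: [0.066, 0.599, 0.794, 0.088]
wrist_force: [0.4, -0.6, -2.8]
opening: 0.124
grasp_force: 60.1
```

```bash
python3 - <<'E'
from h import *
from bench import ctrl
where();plan(*tcp(-56,5,.22),5)
c=ctrl.camera("scene");np.savez("s2.npz",**c);cv2.imwrite("pics/s2.png",cv2.resize(c["frame"][110:230,250:420],None,fx=4,fy=4,interpolation=2))
E
```

```text
t 8.2 tip [-55.9   0.7  20. ] far [100.2   0.8  55. ] yaw,tilt,roll [0.0009 0.2202 0.0005] F(box) [ 0.3 -0.7 -2.8] M(box) [-0.01  0.25 -0.05] op 0.124 gf 60.1
rows 5 [-0.15, -0.67, 2.93] [0.0, -0.0001, 0.0001] total [-0.8 -3.3 14.7] [ 0.    -0.001  0.001]
```

View pics/s2.png

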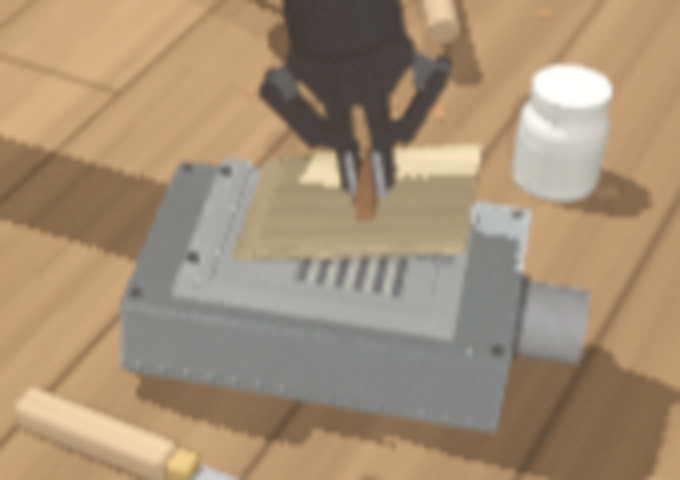

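The scene crop shows the lid tilted over the frame, between the cheeks, with the lip end (left, crop u≈240) just clear of the ledge. Now lower it.

>>> jog_arm:
  series:
    - [[-0.15,-0.65,2.9,0,0,0,5],[-0.15,-0.65,2.9,0,0,0,5],[-0.15,-0.65,2.9,0,0,0,5],[-0.15,-0.65,2.9,0,0,0,5],[-0.15,-0.65,2.9,0,0,0,5],[0,-0.22,1,0,0,0,5],[0,0,0,0,0,0,5],[0,-0.22,1,0,0,0,5],[0,0,0,0,0,0,5],[0,0,0,0,0,0,5]]

```text
time_s: 9.25
eef_pos: [0.5709, 0.2132, 0.1051]
eef_rot: [0.066, 0.598, 0.794, 0.088]
wrist_force: [-0.1, 0.3, -3.2]
opening: 0.125
grasp_force: 60.2
```

```bash
python3 -c "
from h import *
where()"
```

```text
t 9.25 tip [-56.1   0.2   3. ] far [100.1   0.3  37.9] yaw,tilt,roll [0.001  0.2199 0.0008] F(box) [-0.   0.3 -3.2] M(box) [0.06 0.2  0.04] op 0.125 gf 60.2
```

>>> jog_arm:
  series:
    - [[0,-0.11,0.5,0,0,0,5],[0,0,0,0,0,0,5],[0,-0.11,0.5,0,0,0,5],[0,0,0,0,0,0,5],[0,-0.11,0.5,0,0,0,5],[0,0,0,0,0,0,5],[0,-0.11,0.5,0,0,0,5],[0,0,0,0,0,0,5],[0,0,0,0,0,0,5],[0,0,0,0,0,0,5]]

```text
time_s: 10.25
eef_pos: [0.5708, 0.2132, 0.103]
eef_rot: [0.066, 0.598, 0.794, 0.088]
wrist_force: [-0.0, -1.0, -2.7]
opening: 0.122
grasp_force: 60.2
```

```bash
python3 -c "
from h import *
where()"
```

```text
t 10.25 tip [-56.2   0.2   0.9] far [100.    0.4  35.7] yaw,tilt,roll [0.0011 0.2198 0.0008] F(box) [-0.3 -0.9 -2.7] M(box) [ 0.    0.18 -0.  ] op 0.122 gf 60.2
```

>>> jog_arm:
  series:
    - [[0,-1.95,-0.44,0,0,0,5],[0,-1.95,-0.44,0,0,0,5],[0,-1.95,-0.44,0,0,0,5],[0,-1.95,-0.44,0,0,0,5],[0,-1.95,-0.44,0,0,0,5],[0,-1.95,-0.44,0,0,0,5],[0,-1.95,-0.44,0,0,0,5],[0,-0.98,-0.22,0,0,0,5],[0,0,0,0,0,0,5],[0,0,0,0,0,0,5]]

```text
time_s: 11.25
eef_pos: [0.5565, 0.2091, 0.1031]
eef_rot: [0.066, 0.599, 0.794, 0.088]
wrist_force: [0.1, -0.2, -2.4]
opening: 0.125
grasp_force: 60.2
```

```bash
python3 -c "
from h import *
where()"
```

```text
t 11.25 tip [-71.1   0.2   0.9] far [85.   0.3 35.8] yaw,tilt,roll [0.001  0.2199 0.0008] F(box) [ 0.  -0.2 -2.4] M(box) [-0.05  0.16 -0.05] op 0.125 gf 60.2
```

>>> jog_arm:
  series:
    - [[0,-0.98,-0.22,0,0,0,5],[0,-0.98,-0.22,0,0,0,5],[0,-0.98,-0.22,0,0,0,5],[0,0,0,0,0,0,5],[0,-0.98,-0.22,0,0,0,5],[0,-0.98,-0.22,0,0,0,5],[0,0,0,0,0,0,5],[0,-0.49,-0.11,0,0,0,5],[0,0,0,0,0,0,5],[0,0,0,0,0,0,5]]

```text
time_s: 12.25
eef_pos: [0.5511, 0.2075, 0.103]
eef_rot: [0.066, 0.599, 0.794, 0.088]
wrist_force: [-0.1, 0.7, -3.3]
opening: 0.125
grasp_force: 60.2
```

```bash
python3 -c "
from h import *
where()"
```

```text
t 12.25 tip [-76.7   0.2   0.9] far [79.4  0.3 35.8] yaw,tilt,roll [0.001  0.2197 0.0008] F(box) [ 0.1  0.7 -3.3] M(box) [0.02 0.23 0.01] op 0.125 gf 60.2
```

>>> jog_arm:
  series:
    - [[0,-0.49,-0.11,0,0,0,5],[0,0,0,0,0,0,5],[0,-0.49,-0.11,0,0,0,5],[0,0,0,0,0,0,5],[0,-0.49,-0.11,0,0,0,5],[0,0,0,0,0,0,5],[0,-0.49,-0.11,0,0,0,5],[0,0,0,0,0,0,5],[0,0,0,0,0,0,5],[0,0,0,0,0,0,5]]

```text
time_s: 13.25
eef_pos: [0.5497, 0.207, 0.1034]
eef_rot: [0.066, 0.599, 0.793, 0.088]
wrist_force: [3.8, -0.3, -3.3]
opening: 0.122
grasp_force: 60.0
```

```bash
python3 -c "
from h import *
where()"
```

```text
t 13.25 tip [-78.1   0.    1.2] far [78.   0.2 36.3] yaw,tilt,roll [0.0009 0.2211 0.0006] F(box) [ 3.6 -1.3 -3.3] M(box) [-0.12 -0.65 -0.1 ] op 0.122 gf 60.0
```

Contact with the rail is felt (3.6 N along x, lip under the ledge, s ≈ −4.3 mm). Next, swing down about the lip tip.

>>> jog_arm:
  series:
    - [[0,0.13,0.9,0.01,0,0,5],[0,0.13,0.9,0.01,0,0,5],[0,0.13,0.9,0.01,0,0,5],[0,0.13,0.9,0.01,0,0,5],[0,0.13,0.9,0.01,0,0,5],[0,0.13,0.9,0.01,0,0,5],[0,0.13,0.9,0.01,0,0,5],[0,0,0,0,0,0,5],[0,0,0,0,0,0,5],[0,0,0,0,0,0,5]]

```text
time_s: 14.25
eef_pos: [0.5515, 0.2076, 0.0972]
eef_rot: [0.045, 0.6, 0.796, 0.06]
wrist_force: [5.1, 0.0, -2.7]
opening: 0.123
grasp_force: 60.1
```

```bash
python3 -c "
from h import *
where()"
```

```text
t 14.25 tip [-78.3   0.1   1. ] far [79.9  0.2 25. ] yaw,tilt,roll [0.001  0.1504 0.0005] F(box) [ 4.9 -1.4 -2.7] M(box) [-0.3  -0.82 -0.13] op 0.123 gf 60.1
```

>>> jog_arm:
  series:
    - [[0,0.25,0.9,0.01,0,0,5],[0,0.25,0.9,0.01,0,0,5],[0,0.13,0.9,0.01,0,0,5],[0,0,0,0,0,0,5],[0,0.13,0.9,0.01,0,0,5],[0,0,0,0,0,0,5],[0,0.13,0.9,0.01,0,0,5],[0,0,0,0,0,0,5],[0,0,0,0,0,0,5],[0,0,0,0,0,0,5]]

```text
time_s: 15.25
eef_pos: [0.5525, 0.2079, 0.0927]
eef_rot: [0.03, 0.601, 0.797, 0.04]
wrist_force: [4.6, -0.5, -0.6]
opening: 0.128
grasp_force: 60.5
```

```bash
python3 -c "
from h import *
where()"
```

```text
t 15.25 tip [-78.4   0.1   1. ] far [80.8  0.3 17. ] yaw,tilt,roll [0.0011 0.0999 0.0005] F(box) [ 4.3 -1.7 -0.6] M(box) [-0.3  -0.62 -0.11] op 0.128 gf 60.5
```

>>> jog_arm:
  series:
    - [[0,0.13,0.9,0.01,0,0,5],[0,0,0,0,0,0,5],[0,0.13,0.9,0.01,0,0,5],[0,0,0,0,0,0,5],[0,0.13,0.9,0.01,0,0,5],[0,0,0,0,0,0,5],[0,0.13,0.9,0.01,0,0,5],[0,0,0,0,0,0,5],[0,0,0,0,0,0,5],[0,0,0,0,0,0,5]]

```text
time_s: 16.25
eef_pos: [0.5531, 0.2082, 0.0887]
eef_rot: [0.018, 0.602, 0.798, 0.024]
wrist_force: [2.6, 0.3, -2.7]
opening: 0.124
grasp_force: 60.2
```

```bash
python3 -c "
from h import *
where()"
```

```text
t 16.25 tip [-78.6   0.3   0.6] far [81.1  0.5 10. ] yaw,tilt,roll [0.0009 0.0592 0.0009] F(box) [ 2.6 -0.4 -2.7] M(box) [-0.08 -0.46 -0.13] op 0.124 gf 60.2
```

>>> jog_arm:
  series:
    - [[0,0.13,0.9,0.01,0,0,5],[0,0,0,0,0,0,5],[0,0.13,0.9,0.01,0,0,5],[0,0,0,0,0,0,5],[0,0,0,0,0,0,5],[0,0,0,0,0,0,5],[0,0,0,0,0,0,5],[0,0,0,0,0,0,5],[0,0,0,0,0,0,5],[0,0,0,0,0,0,5]]

```text
time_s: 17.25
eef_pos: [0.5533, 0.2083, 0.087]
eef_rot: [0.011, 0.602, 0.798, 0.016]
wrist_force: [1.3, 1.0, -5.4]
opening: 0.123
grasp_force: 60.1
```

```bash
python3 -c "
from h import *
where()"
```

```text
t 17.25 tip [-78.7   0.3   0.7] far [81.2  0.4  7. ] yaw,tilt,roll [0.0011 0.039  0.0008] F(box) [ 1.5  0.6 -5.4] M(box) [ 0.01 -0.19 -0.19] op 0.123 gf 60.1
```

```bash
python3 - <<'E'
from h import *
from bench import ctrl
where()
c=ctrl.camera("wrist");np.savez("w3.npz",**c);cv2.imwrite("pics/w3.png",c["frame"])
P=cloud(c);Q=(Rz.inv().apply((P-O).reshape(-1,3))*1000-[S0*1000,Y0*1000,0]).reshape(P.shape)
x,y,z=Q[...,0],Q[...,1],Q[...,2]
for a in range(-100,110,6):
    k=(x>=a)&(x<a+6)&(y>33)&(y<55)&(z>-10)&(z<40);print((a+3,round(float(np.median(z[k])),1),int(k.sum())) if k.sum() else (a+3,),end=" ")
k=(x>-58)&(x<72)&(y>33)&(y<58)&(z>3)&(z<25);A=np.c_[x[k],y[k],np.ones(k.sum())];print("\nplane",np.linalg.lstsq(A,z[k],rcond=None)[0],k.sum())
E
```

```text
t 17.25 tip [-78.7   0.3   0.7] far [81.2  0.4  7. ] yaw,tilt,roll [0.0011 0.039  0.0008] F(box) [ 1.5  0.6 -5.4] M(box) [ 0.01 -0.19 -0.19] op 0.123 gf 60.1
(-97,) (-91, 13.6, 344) (-85, 13.7, 581) (-79, 13.5, 590) (-73, 13.1, 888) (-67, 5.7, 432) (-61, 9.8, 554) (-55, 10.0, 566) (-49, 10.3, 563) (-43, 10.6, 577) (-37, 10.8, 581) (-31, 11.1, 596) (-25, 11.4, 591) (-19, 11.6, 596) (-13, 11.8, 605) (-7, 12.1, 601) (-1, 12.3, 596) (5, 12.6, 600) (11, 12.9, 615) (17, 13.1, 616) (23, 13.3, 610) (29, 13.6, 596) (35, 13.9, 607) (41, 14.1, 593) (47, 14.3, 580) (53, 14.6, 597) (59, 14.8, 575) (65, 15.0, 577) (71, 15.3, 587) (77, 15.5, 495) (83, 8.6, 252) (89, 8.5, 478) (95, 0.7, 123) (101, 0.2, 170) (107, -5.5, 404) 
plane [ 4.17002539e-02 -2.08300024e-03  1.24670756e+01] 14666
```

View pics/w3.png

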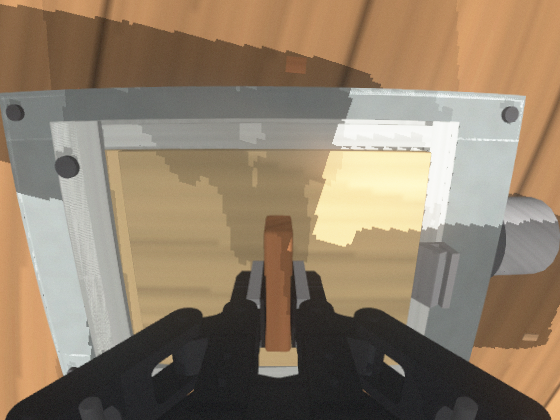

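The wrist view shows the lid sitting square between the cheeks, its left end under the ledge (u≈105–130) and its right end against the catch at (435,275). The depth profile agrees with the arm pose.

>>> jog_arm:
  series:
    - [[0,0.13,0.9,0.01,0,0,5],[0,0,0,0,0,0,5],[0,0,0,0,0,0,5],[0,0.06,0.45,0.005,0,0,5],[0,0,0,0,0,0,5],[0,0,0,0,0,0,5],[0,0,0,0,0,0,5],[0,0,0,0,0,0,5],[0,0,0,0,0,0,5],[0,0,0,0,0,0,5]]

```text
time_s: 18.3
eef_pos: [0.5538, 0.2083, 0.0859]
eef_rot: [0.007, 0.602, 0.798, 0.01]
wrist_force: [-1.6, -1.2, -1.8]
opening: 0.126
grasp_force: 60.4
```

```bash
python3 -c "
from h import *
where()"
```

```text
t 18.3 tip [-78.5   0.1   0.9] far [81.4  0.3  4.8] yaw,tilt,roll [0.0011 0.0244 0.0005] F(box) [-1.9 -0.7 -1.8] M(box) [ 0.05  0.43 -0.1 ] op 0.126 gf 60.4
```

>>> jog_arm:
  series:
    - [[0,0,0.45,0.005,0,0,5],[0,0,0,0,0,0,5],[0,-0.1,0.45,0.005,0,0,5],[0,0,0,0,0,0,5],[0,0,0.3,0,0,0,5],[0,0,0,0,0,0,5],[0,0,0.45,0.005,0,0,5],[0,0,0,0,0,0,5],[0,0,0,0,0,0,5],[0,0,0,0,0,0,5]]

```text
time_s: 19.3
eef_pos: [0.5539, 0.2083, 0.0843]
eef_rot: [0.003, 0.602, 0.798, 0.004]
wrist_force: [-2.0, -0.5, -2.3]
opening: 0.129
grasp_force: 60.3
```

```bash
python3 -c "
from h import *
where()"
```

```text
t 19.3 tip [-78.6   0.1   0.7] far [81.4  0.3  2.2] yaw,tilt,roll [0.001  0.0099 0.0005] F(box) [-2.1  0.1 -2.3] M(box) [-0.01  0.25 -0.02] op 0.129 gf 60.3
```

>>> jog_arm:
  series:
    - [[0,0,0.45,0.005,0,0,5],[0,0,0,0,0,0,5],[0,0,0.45,0.005,0,0,5],[0,0,0,0,0,0,5],[0,0,0.3,0,0,0,5],[0,0,0,0,0,0,5],[0,0,0.3,0,0,0,5],[0,0,0,0,0,0,5],[0,0,0,0,0,0,5],[0,0,0,0,0,0,5]]

```text
time_s: 20.3
eef_pos: [0.554, 0.2084, 0.0829]
eef_rot: [-0.0, 0.602, 0.798, 0.0]
wrist_force: [1.9, 0.6, -3.8]
opening: 0.127
grasp_force: 60.2
```

```bash
python3 -c "
from h import *
where()"
```

```text
t 20.3 tip [-78.6   0.2   0.1] far [81.4  0.3  0.1] yaw,tilt,roll [0.001  0.0002 0.0005] F(box) [ 2.   0.1 -3.8] M(box) [ 0.   -0.21 -0.08] op 0.127 gf 60.2
```

>>> jog_arm:
  series:
    - [[0,0,0.3,0,0,0,5],[0,0,0,0,0,0,5],[0,0,0.3,0,0,0,5],[0,0,0,0,0,0,5],[0,0,0.3,0,0,0,5],[0,0,0,0,0,0,5],[0,0,0,0,0,0,5],[0,0,0,0,0,0,5],[0,0,0,0,0,0,5],[0,0,0,0,0,0,5]]

```text
time_s: 21.3
eef_pos: [0.554, 0.2084, 0.0827]
eef_rot: [-0.0, 0.602, 0.798, 0.0]
wrist_force: [-2.2, -0.4, 5.7]
opening: 0.121
grasp_force: 61.4
```

```bash
python3 - <<'E'
from h import *
from bench import ctrl
where()
c=ctrl.camera("wrist");np.savez("w4.npz",**c)
P=cloud(c);Q=(Rz.inv().apply((P-O).reshape(-1,3))*1000-[S0*1000,Y0*1000,0]).reshape(P.shape)
x,y,z=Q[...,0],Q[...,1],Q[...,2]
k=(x>-58)&(x<72)&(y>33)&(y<58)&(z>3)&(z<25);A=np.c_[x[k],y[k],np.ones(k.sum())];print("plane",np.linalg.lstsq(A,z[k],rcond=None)[0],k.sum())
for n,y0,y1 in(("catch",-8,12),("side",25,55)):
  for a in range(66,100,2):
    k=(x>=a)&(x<a+2)&(y>y0)&(y<y1)&(z>-10)&(z<40);print((a+1,round(float(np.median(z[k])),1)) if k.sum() else (a+1,),end=" ")
  print()
E
```

```text
t 21.3 tip [-78.6   0.2  -0.1] far [81.4  0.4 -0. ] yaw,tilt,roll [0.0011 0.0002 0.0005] F(box) [-2.3  0.2  5.7] M(box) [-0.03  0.39 -0.05] op 0.121 gf 61.4
plane [ 7.01269497e-05 -3.30390509e-03  8.63142293e+00] 14718
(67, 8.4) (69, 8.5) (71, 8.4) (73, 8.4) (75, 8.6) (77, 13.2) (79, 18.0) (81, 22.0) (83, 23.9) (85, 23.1) (87, 22.3) (89, 24.3) (91, 24.9) (93, 24.7) (95,) (97, 0.4) (99, 0.0) 
(67, 8.5) (69, 8.5) (71, 8.4) (73, 8.4) (75, 8.4) (77, 8.5) (79, 8.4) (81, 6.9) (83, 8.2) (85, 8.4) (87, 8.5) (89, 8.4) (91, 8.4) (93, 7.5) (95, 1.6) (97, 0.6) (99, 0.4)
```

Felt firm on the seat (about 8.5 N), flat, and the catch profile overhangs the lid end. Now relieve the press, release and withdraw.

>>> jog_arm:
  series:
    - [[0,0,-0.4,0,0,0,5],[0,0,-0.2,0,0,0,5],[0,0,0,0,0,0,5],[0,0,0,0,0,0,20],[0,0,0,0,0,0,35],[0,0,0,0,0,0,40],[0,0,0,0,0,0,40],[0,0,0,0,0,0,40],[0,0,-5,0,0,0,40],[0,0,-10,0,0,0,40]]

```text
time_s: 22.35
eef_pos: [0.5532, 0.2082, 0.0973]
eef_rot: [-0.001, 0.602, 0.798, -0.001]
wrist_force: [-0.1, 0.1, -0.6]
opening: 0.466
grasp_force: 0.0
```

>>> jog_arm:
  series:
    - [[0,0,-15,0,0,0,40],[0,0,-15,0,0,0,40],[0,0,-15,0,0,0,40],[0,0,-15,0,0,0,40],[0,0,-15,0,0,0,40],[0,0,-15,0,0,0,40],[0,0,-15,0,0,0,40],[0,0,0,0,0,0,40],[0,0,0,0,0,0,40],[0,0,0,0,0,0,40]]

```text
time_s: 23.35
eef_pos: [0.5533, 0.2082, 0.2015]
eef_rot: [-0.001, 0.602, 0.798, -0.001]
wrist_force: [-0.7, 0.2, 0.5]
opening: 0.474
grasp_force: 0.0
```

```bash
python3 - <<'E'
from h import *
from bench import ctrl
where()
c=ctrl.camera("wrist");np.savez("w5.npz",**c);cv2.imwrite("pics/w5.png",c["frame"])
P=cloud(c);Q=(Rz.inv().apply((P-O).reshape(-1,3))*1000-[S0*1000,Y0*1000,0]).reshape(P.shape)
x,y,z=Q[...,0],Q[...,1],Q[...,2]
k=(x>-58)&(x<72)&(abs(y)<58)&(z>3)&(z<15);A=np.c_[x[k],y[k],np.ones(k.sum())];print("plane",np.linalg.lstsq(A,z[k],rcond=None)[0],k.sum())
for n,y0,y1 in(("catch",-8,12),("side",25,55)):
  for a in range(66,100,2):
    k=(x>=a)&(x<a+2)&(y>y0)&(y<y1)&(z>-10)&(z<40);print((a+1,round(float(np.median(z[k])),1)) if k.sum() else (a+1,),end=" ")
  print()
E
```

```text
t 23.35 tip [-79.4   0.2 118.9] far [ 80.6   0.4 118.6] yaw,tilt,roll [ 0.0011 -0.002   0.0008] F(box) [-0.6  0.4  0.5] M(box) [0.01 0.   0.02] op 0.474 gf 0.0
plane [-1.92786106e-05  2.66213386e-04  8.52867442e+00] 18455
(67, 8.6) (69, 8.5) (71, 8.6) (73, 8.4) (75, 8.8) (77, 13.5) (79, 18.0) (81, 22.1) (83, 24.2) (85, 23.2) (87, 22.2) (89, 24.4) (91, 25.1) (93, 24.9) (95, 1.1) (97, 1.2) (99, 0.3) 
(67, 8.5) (69, 8.5) (71, 8.4) (73, 8.4) (75, 8.5) (77, 8.7) (79, 8.2) (81, 6.5) (83, 7.8) (85, 8.4) (87, 8.5) (89, 8.4) (91, 8.5) (93, 4.4) (95, 0.4) (97, 0.4) (99, 0.2)
```

View pics/w5.png

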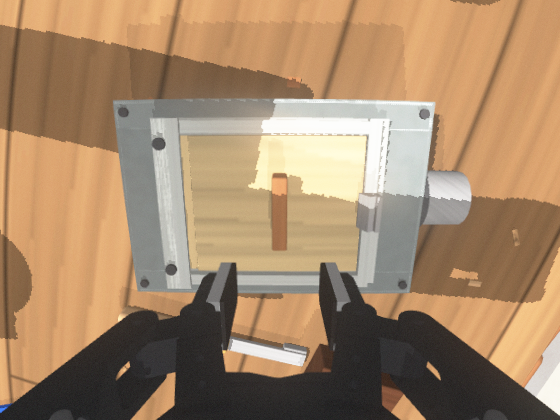

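The lid lies flat inside the frame, with the lip under the ledge (u≈180), the catch over its right end at (368,212), and the gripper clear of everything.

```bash
python3 -c "
from bench import ctrl
print(ctrl.hand_in())"
```

```text
the job is handed in; nothing more can be done
None
```

The lid is back on the dust box: lip hooked under the ledge, lid flat on the seat, catch snapped over its end, gripper clear, and the job handed in at about 23 s; the verdict was not reported back.

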